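Feel along the seal bar of a vacuum sealer

TASK

The vacuum sealer has been cleaned and its lid is still off: check that its seal bar rides freely on its springs. With closed fingertips, press the bar down a little at the end next to the tall steel shaker, then run along its top to the other end in one stroke, keeping it dipped all the way but gently, never down to its stop; then let it come back up and move clear. Do not pull the bar up and leave everything else alone.

Things in the scene. Friction and masses are not known exactly. Their poses are not given: they have to be found in the camera images.
- seal_bar (a joint): how far the seal bar is pressed down, in m: 0 at rest, 0.012 at its lower stop, negative if pulled up. It moves only straight up and down and stays level wherever it is pressed; its springs push back with 0.5 N per mm, from 0 N at rest (about 2 N at 4 mm). It rises again by itself.
- bar_mid (a point): centre of the top face of the seal bar, a straight dark steel bar 260 mm long, 16 mm wide and 24 mm deep, with a black strip along its flat top. It lies level across the open well of the sealer, near the front, and at rest its top is 118 mm above the table and 18 mm above the sealer's rim. The point moves with the bar: y runs along the bar, z up, x across the bar towards the back of the sealer
- bar_end_left (a point): the end of the bar's top edge line at +y of bar_mid, 130 mm from bar_mid; moves with the bar
- bar_end_right (a point): the end of the bar's top edge line at -y of bar_mid, 130 mm from bar_mid; moves with the bar
- sealer: fixed tabletop vacuum sealer without its lid, a low aluminium box 340 mm (x) by 400 mm (y), 100 mm high to its rim (two hinge plates at the back reach 110 mm), with an open well 40 mm deep; origin at the centre of its underside; x to its back; the bar's centre lies at x = -115 mm
- shaker: loose tall steel shaker with a domed top, 62 mm across and 158 mm high, standing on the table beside the sealer, beyond one end of the bar (about 130 mm past it); it marks the end to start from. Origin at the centre of its underside. Leave it alone
- tin: loose squat tin with a paper label, 76 mm across and 65 mm high, standing on the table beyond the other end of the bar. Origin at the centre of its underside. Leave it alone
- cutter: loose round steel pastry cutter, an open ring 72 mm across and 45 mm high, standing on the white plate in the sealer's well, 130 mm or more behind the bar; its top is about level with the bar's. Origin at the centre of its underside. Leave it alone

How it is judged:
By the outcome, as a careful person would: the job done as asked, in the order asked, and still so for the second after the job is handed in, with the robot touching nothing.
It also fails if it takes over 40 s, if anything falls off the work surface, if the arm or the gripper's body presses on something with over 40 N, if the wrist force passes 120 N, or if a joint passes its speed limit or range.

ROBOT

A 6-joint arm with a two-finger parallel gripper is mounted at the origin on the work surface. World frame = base frame: x ahead of the robot, y to its left, z up, the work surface at z = 0. Lengths are in m, angles in rad, forces in N, time in s.
With the tool pointing down it reaches from about 0.325 to 0.925 m from the base axis. Payload 3.1 kg.
Tool frame: the origin (TCP) lies between the finger pads; the fingertips stand 14 mm ahead of it and the grasp point (between the pads) lies 5 mm behind it; x points along the fingers, y is the direction in which the jaws open and shut, and the axes are right-handed (so a half turn about x gives the same grasp; the last joint's range is limited). The gripper opens to 85 mm and grips with 20 to 120 N. Pads are 22 mm wide; open, the fingers measure 114 mm over their backs; the gripper's body (76 mm by 85 mm) begins 54 mm behind the grasp point. The pads swing forward as they close: fully open they stand 13 mm farther back than shut.
Start: joints at [-1.23, 0.217, 1.613, -0, 1.311, -0.112], TCP at [0.273, -0.562, 0.245] pointing down, gripper open.
Joint ranges: [-2.75, 2.75], [-0.78, 2.1], [0.31, 2.55], [-1.13, 4.27], [0.13, 2.63], [-2.58, 2.58]. Speed limits (rad/s): [2.79, 2.79, 3.14, 3.14, 3.14, 3.14].

INTERFACE

Orientations are given as a unit quaternion [w, x, y, z].
In Python, from station import arm gives the robot as it stands. The module is installed in compiled form; this text tells all that it offers.
- The arm moves only by the tool carry_out, never from a script. Its argument "commands" is a list of rows, each an object of numbers: "tx", "ty", "tz": the shift along the tool's x, y, z normalised to -1 to 1, where 1 is 50 cm; "ax", "ay", "az": the turn, a rotation vector about the tool's x, y, z normalised to -1 to 1, where 1 is 90 degrees. In form: [{"tx": .., "ty": .., "tz": .., "ax": .., "ay": .., "az": ..}, ...]. A call has 1 to 5 rows; each row is the pose to reach, as a shift and turn from the pose commanded when the call began, along the tool's axes at that moment; what a row does not reach only later rows make up. A row lasts 1/12 s, in which the tool goes at most 41.7 mm and 7.16 degrees, less where a joint would pass 70% of its speed; a pose out of reach is approached as far as the arm can. A call with a number of a shift or a turn outside -1 to 1 is refused whole. A call with a gripper value outside its range is refused whole. "claw" is the opening, from -1 (shut) to 1 (fully open), set as the call begins (left out, the last holds). The fingers move at their own pace and stop on an object; the grip force is fixed at half the most. Time passes only in rows, so rows that repeat a pose let the fingers close. It gives the time, the measured TCP pose, the force and the opening at its end, in the units of the state.
- arm.observe(): the state, without advancing time (a new reading comes with each control period).
- arm.camera(name): name is "scene" or "top" or "wrist"; returns a dict with "image" (400x640x3 uint8, blue, green, red), "z_map" (400x640 float32, m along the optical axis (not along the pixel's ray), 0 where there is no reading), "fx", "fy", "cx", "cy" (pixels), "origin" and "orientation" of the camera in the world; the wrist camera has in their place "mount" (4x4, takes a point from camera to tool coordinates, whose origin is the TCP and whose axes are the tool frame's). Camera axes: x right, y up, looking along -z (the intrinsics and any distortion apply to the point x, -y, -z); pixel columns grow to the right and rows downward; lengths in m; the calibration is good to about 2 mm. A picture is of the moment at which its call begins: read the wrist's pose just before it.
- arm.job_done(): hands the job in, once; it reports no verdict.
The state is a dict: "time_s": time; "joints": joint angles; "joint_velocities": joint speeds; "joint_efforts": joint torques, N m; "position": TCP position; "tool_rot": TCP orientation; "force": force on the tool from outside, world axes, zero at the start; "ft_torque": the same for the moment, N m; "opening": finger opening in m.
Only numpy, scipy, OpenCV 4.12 (cv2) and the standard library are available. Lean on these libraries where they do the work, as an engineer would, in place of code of your own. Each camera call takes 0.05 s, during which the arm holds its last target.

## Working session

There is one attempt and no reset: what is moved stays moved. The work goes in short steps, Python scripts to look and compute and a tool call to move; the robot and the scene stay as the last step left them, time stands still between calls to the robot, and variables do not carry over. Pictures are saved under pics/ and viewed, and the job is handed in when it is done.

Besides the shell and the picture viewer there is one more tool, called after ">>>" as name([rows], argument=value, ...), one row to a line, values as JSON. carry_out: Moves the arm, as the interface text tells. Scaled input: -1 to 1 covers 50 cm each way for a shift and 90 degrees each way for a turn. Its arguments: {"type":"object","properties":{"commands":{"type":"array"},"claw":{"type":"number"}},"required":["commands"]}

```bash
mkdir -p pics; python3 - <<'E'
from station import arm
import cv2,numpy as np
s=arm.observe();print({k:np.round(v,4).tolist() for k,v in s.items()})
for n in ("scene","top"):
    c=arm.camera(n);cv2.imwrite(f"pics/{n}0.png",c["image"]);np.savez(f"{n}0.npz",**c)
    print(n,[ (k,np.round(v,4).tolist()) for k,v in c.items() if k not in("image","z_map")])
E
```

```text
{'time_s': 0.0, 'joints': [-1.2302, 0.2177, 1.6149, 0.0, 1.3113, -0.1122], 'joint_velocities': [0.0011, 0.0016, 0.0006, 0.0017, -0.002, 0.0008], 'joint_efforts': [0.0008, -39.6839, -30.3853, 0.0001, 0.0095, -0.0], 'position': [0.2732, -0.5613, 0.244], 'tool_rot': [-0.1579, -0.689, -0.1595, 0.6892], 'force': [0.8896, -0.2688, 0.526], 'ft_torque': [-0.0452, -0.0231, 0.0188], 'opening': 0.0855}
scene [('fx', 514.3676), ('fy', 514.3676), ('cx', 315.6234), ('cy', 202.4774), ('origin', [1.2086, -0.3202, 0.9098]), ('orientation', [0.8168, 0.289, 0.1751, 0.4676])]
top [('fx', 399.6981), ('fy', 399.6981), ('cx', 314.0169), ('cy', 201.3019), ('origin', [0.5404, 0.0229, 0.9548]), ('orientation', [0.7143, 0.0244, -0.027, -0.6989])]
```

View pics/scene0.png

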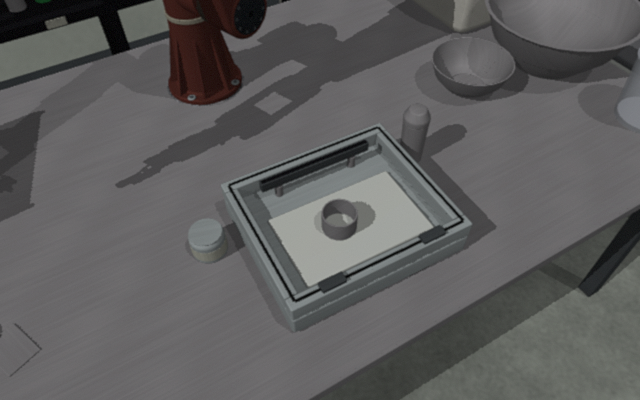

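View pics/top0.png

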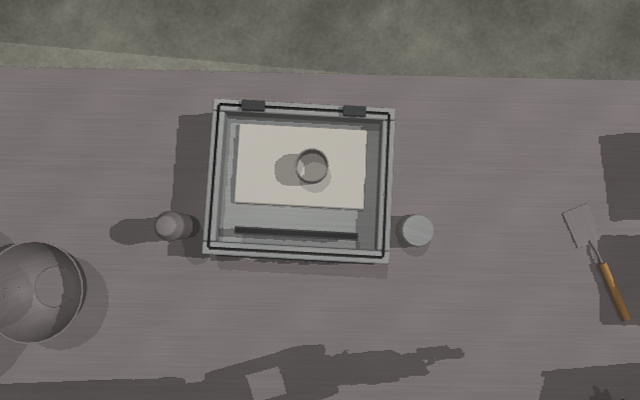

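The top view shows the bar from about (235,231) to (357,237), the shaker at (172,225) past the +y end, and the tin at (416,230). The scene view agrees, with the shaker by the right-hand end. So I start at the +y end. Next I measure the bar.

```bash
cat > h.py <<'E'
import numpy as np,cv2
from scipy.spatial.transform import Rotation as R
def rot(q): return R.from_quat([q[1],q[2],q[3],q[0]])
def ray(c,uv):
    uv=np.atleast_2d(uv).astype(float)
    d=np.c_[(uv[:,0]-c["cx"])/c["fx"],-(uv[:,1]-c["cy"])/c["fy"],-np.ones(len(uv))]
    return rot(c["orientation"]).apply(d)
def plane(c,uv,z):
    d=ray(c,uv);o=c["origin"];return o+d*((z-o[2])/d[:,2])[:,None]
def depth(c):
    v,u=np.mgrid[:400,:640];uv=np.c_[u.ravel(),v.ravel()]
    return (c["origin"]+ray(c,uv)*c["z_map"].ravel()[:,None]).reshape(400,640,3)
E
python3 - <<'E'
from h import *
for n,box in (("top",(222,220,368,246)),("scene",(250,135,385,195))):
    c=dict(np.load(n+"0.npz"));P=depth(c);g=c["image"].max(2)
    x0,y0,x1,y1=box
    m=np.zeros((400,640),bool);m[y0:y1,x0:x1]=True
    m&=(g<60)
    zz=P[...,2]
    mm=(m&(zz>.108)&(zz<.13)).astype(np.uint8)
    k,l,st,ce=cv2.connectedComponentsWithStats(mm)
    i=1+st[1:,4].argmax();print(n,st[i])
    v,u=np.nonzero(l==i)
    pts=plane(c,np.c_[u,v],.118)[:,:2]
    (cx,cy),wh,a=cv2.minAreaRect(pts.astype(np.float32)*1000);print("rect mm",cx,cy,wh,a, "medz",np.median(zz[l==i]))
    mu=pts.mean(0);U,S,V=np.linalg.svd(pts-mu);t=(pts-mu)@V[0];print("axis",V[0],"ends",mu+V[0]*t.min(),mu+V[0]*t.max(),np.ptp(t),"mean",mu)
    im=c["image"].copy();im[l==i]=(0,0,255)
    cv2.imwrite(f"pics/{n}1.png",cv2.resize(im[y0-30:y1+30,x0-60:x1+60],None,fx=3,fy=3,interpolation=0)[:600,:800])
c=dict(np.load("top0.npz"));P=depth(c);z=P[...,2]
# rim
m=((z>.092)&(z<.106)).astype(np.uint8);m[:,:190]=0;m[:,410:]=0
pts=P[m>0][:,:2];print("rim",cv2.minAreaRect((pts*1000).astype(np.float32)),len(pts))
for nm,(a,b,e,f),lo in (("shaker",(150,205,200,245),.1),("tin",(398,210,440,250),.05)):
    q=P[b:f,a:e].reshape(-1,3);q=q[q[:,2]>lo];print(nm,np.median(q,0),q[:,2].max(),np.ptp(q,0))
E
```

```text
top [235 227 122  12 588]
rect mm 534.1289672851562 57.735389709472656 (253.42930603027344, 10.678065299987793) 87.97986602783203 medz 0.11766265073623144
axis [-0.03319505 -0.99944889] ends [0.53840622 0.18436661] [ 0.52999422 -0.06890506] 0.2534113260224591 mean [0.5341817  0.05717317]
scene [259 140 110  49 906]
rect mm 543.2576293945312 50.46709442138672 (259.32049560546875, 25.0210018157959) 88.02893829345703 medz 0.1167991341677993
axis [-0.03411042 -0.99941807] ends [0.54630089 0.18009931] [ 0.53745529 -0.0790723 ] 0.25932251950449825 mean [0.54175698 0.04696508]
rim ((649.2847900390625, 51.96324157714844), (400.5424499511719, 340.87548828125), 88.10684967041016) 7859
shaker [0.54332128 0.30598995 0.14927554] 0.9548012014143025 [0.05949743 0.31944783 0.8544251 ]
tin [ 0.54604083 -0.20992398  0.06420619] 0.9548012014143025 [0.07241028 0.26953482 0.90456976]
```

```bash
python3 - <<'E'
from h import *
c=dict(np.load("scene0.npz"));P=depth(c);z=P[...,2]
m=((z>.095)&(z<.106)).astype(np.uint8);m[:,:215]=0;m[:,480:]=0;m[:115]=0
pts=P[m>0][:,:2];print("rim scene",cv2.minAreaRect((pts*1000).astype(np.float32)),len(pts))
for n,b in (("scene",(240,130,390,200)),("top",(220,215,370,250))):
    c=dict(np.load(n+"0.npz"));P=depth(c);z=P[...,2]
    s=np.s_[b[1]:b[3],b[0]:b[2]]
    q=P[s].reshape(-1,3);q=q[(q[:,2]>.113)&(q[:,2]<.123)]
    print(n,len(q),cv2.minAreaRect((q[:,:2]*1000).astype(np.float32)),np.median(q[:,2]))
    im=cv2.convertScaleAbs(c["image"][s],alpha=1.8)
    cv2.imwrite(f"pics/{n}2.png",cv2.resize(im,None,fx=5,fy=5,interpolation=0))
E
```

```text
rim scene ((653.8377075195312, 87.95036315917969), (480.0299987792969, 342.8498229980469), 87.69932556152344) 7741
scene 773 ((591.942626953125, 50.92560577392578), (259.3558349609375, 129.5315704345703), 88.0806884765625) 0.1172747889336545
top 938 ((534.0366821289062, 55.96583557128906), (258.5536193847656, 16.000003814697266), 88.06986999511719) 0.11739853701348757
```

View pics/top2.png

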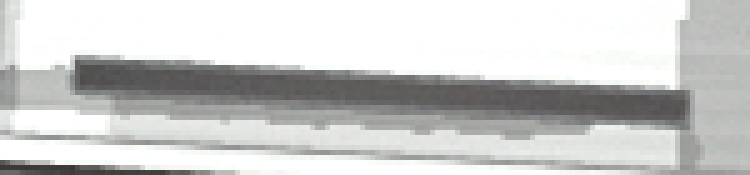

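View pics/scene2.png

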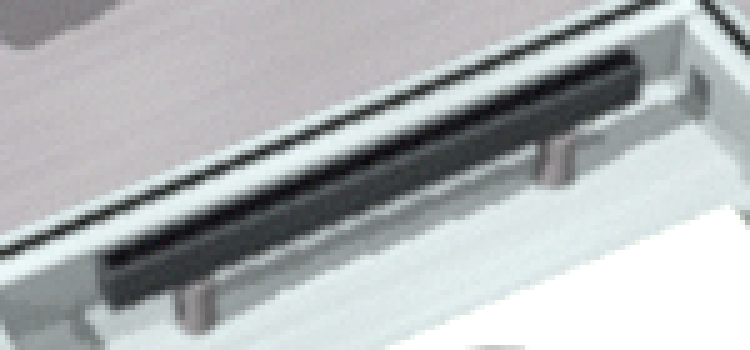

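```bash
cat >> h.py <<'E'
MID=np.array([.5340,.0560,.118]);E=np.array([.0335,.9994,0])
def to(s,p):  # shift in units for tool
    return rot(s["tool_rot"]).inv().apply(np.array(p)-s["position"])/0.5
E
python3 - <<'E'
from h import *
from station import arm
s=arm.observe();M=rot(s["tool_rot"]).as_matrix();print(M.round(4))
a=MID+.115*E;print(a,"shift units",to(s,[a[0],a[1],.22]))
y=M[:,1];print("yaw of tool y",np.degrees(np.arctan2(y[1],y[0])),"bar",np.degrees(np.arctan2(E[1],E[0])))
E
```

```text
[[-8.000e-04  4.375e-01 -8.992e-01]
 [ 2.100e-03 -8.992e-01 -4.375e-01]
 [-1.000e+00 -2.200e-03 -2.000e-04]]
[0.5378525 0.170931  0.118    ] shift units [ 0.05079368 -1.0852157  -1.11667149]
yaw of tool y -64.05450191261231 bar 88.08015787795794
```

>>> carry_out([
  {"tx": 0, "ty": -0.29, "tz": -0.3, "ax": 0.3096, "ay": 0, "az": 0},
  {"tx": 0, "ty": -0.29, "tz": -0.3, "ax": 0.3096, "ay": 0, "az": 0},
  {"tx": 0, "ty": -0.29, "tz": -0.3, "ax": 0.3096, "ay": 0, "az": 0},
  {"tx": 0, "ty": -0.29, "tz": -0.3, "ax": 0.3096, "ay": 0, "az": 0},
  {"tx": 0, "ty": -0.29, "tz": -0.3, "ax": 0.3096, "ay": 0, "az": 0},
], claw=-1)

```text
time_s: 0.52
position: [0.3447, -0.3642, 0.2445]
tool_rot: [0.014, -0.707, 0.013, 0.707]
force: [0.5, -0.3, -0.1]
opening: 0.0254
```

```bash
python3 - <<'E'
from h import *
from station import arm
s=arm.observe();print(s["position"],s["joints"],s["opening"],s["force"]);M=rot(s["tool_rot"]).as_matrix();print(M.round(4))
print(to(s,[.5378,.171,.22]),to(s,[.534,.056,.25]))
E
```

```text
[ 0.34473767 -0.36417042  0.24452623] [-9.52980665e-01 -4.84930065e-02  1.89968889e+00  2.27501294e-04
  1.29160998e+00  6.55961197e-01] 0.02543673365259579 [ 0.46695514 -0.31785734 -0.10176575]
[[-5.000e-04 -3.820e-02 -9.993e-01]
 [ 1.100e-03 -9.993e-01  3.820e-02]
 [-1.000e+00 -1.100e-03  6.000e-04]]
[ 0.05004398 -1.08425501 -0.3449849 ] [-0.01020858 -0.85419839 -0.34614216]
```

>>> carry_out([
  {"tx": 0, "ty": -0.85, "tz": -0.34},
  {"tx": 0, "ty": -0.85, "tz": -0.34},
  {"tx": 0, "ty": -0.85, "tz": -0.34},
  {"tx": 0, "ty": -0.85, "tz": -0.34},
  {"tx": 0, "ty": -0.85, "tz": -0.34},
], claw=-1)

```text
invalid input at $.commands[0]: expected keys tx, ty, tz, ax, ay, az
```

```bash
python3 - <<'E'
from h import *
from station import arm
s=arm.observe();c=arm.camera("wrist");np.savez("w0.npz",**c,pos=s["position"],rot=s["tool_rot"]);cv2.imwrite("pics/w0.png",c["image"])
print(s["position"],s["joints"],s["opening"],s["force"]);M=rot(s["tool_rot"]).as_matrix();print(M.round(4))
print(to(s,[.5378,.171,.22]),to(s,[.534,.056,.25]));print({k:v for k,v in c.items() if k not in("image","z_map")})
E
```

```text
[ 0.34473767 -0.36417042  0.24452623] [-9.52980665e-01 -4.84930065e-02  1.89968889e+00  2.27501294e-04
  1.29160998e+00  6.55961197e-01] 0.02543673365259579 [ 0.46695514 -0.31785734 -0.10176575]
[[-5.000e-04 -3.820e-02 -9.993e-01]
 [ 1.100e-03 -9.993e-01  3.820e-02]
 [-1.000e+00 -1.100e-03  6.000e-04]]
[ 0.05004398 -1.08425501 -0.3449849 ] [-0.01020858 -0.85419839 -0.34614216]
{'fx': 309.6267325591092, 'fy': 309.6267325591092, 'cx': 315.8173688030442, 'cy': 203.2365799716859, 'mount': array([[-4.22784839e-04,  2.65329222e-01, -9.64157780e-01,
        -1.28277149e-01],
       [ 9.99999301e-01, -9.52775837e-04, -7.00698401e-04,
         1.16149985e-04],
       [-1.10454200e-03, -9.64157402e-01, -2.65328634e-01,
        -6.61697885e-02],
       [ 0.00000000e+00,  0.00000000e+00,  0.00000000e+00,
         1.00000000e+00]])}
```

View pics/w0.png

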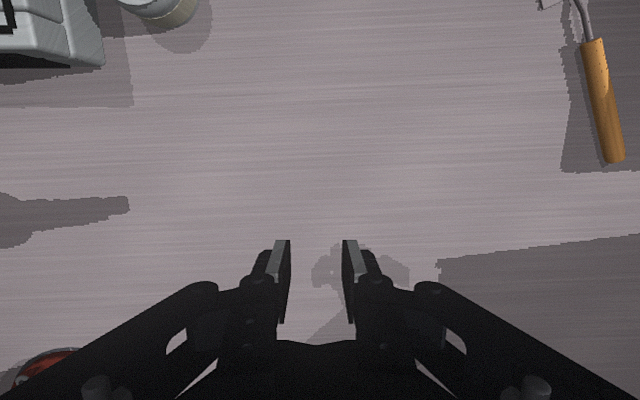

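The wrist view shows the fingers still closing around (320,270), with a corner of the sealer and the tin at top left. The move was refused because each row needs all six keys, so I'll resend it.

>>> carry_out([
  {"tx": 0, "ty": -0.85, "tz": -0.25, "ax": 0, "ay": 0, "az": 0},
  {"tx": 0, "ty": -0.85, "tz": -0.25, "ax": 0, "ay": 0, "az": 0},
  {"tx": 0, "ty": -0.85, "tz": -0.25, "ax": 0, "ay": 0, "az": 0},
  {"tx": 0, "ty": -0.85, "tz": -0.25, "ax": 0, "ay": 0, "az": 0},
  {"tx": 0, "ty": -0.85, "tz": -0.25, "ax": 0, "ay": 0, "az": 0},
], claw=-1)

```text
time_s: 0.98
position: [0.4102, -0.1667, 0.245]
tool_rot: [0.012, -0.707, 0.012, 0.707]
force: [1.1, -0.8, 0.2]
opening: 0.0
```

>>> carry_out([
  {"tx": 0, "ty": -0.45, "tz": -0.12, "ax": 0, "ay": 0, "az": 0},
  {"tx": 0, "ty": -0.45, "tz": -0.12, "ax": 0, "ay": 0, "az": 0},
  {"tx": 0, "ty": -0.45, "tz": -0.12, "ax": 0, "ay": 0, "az": 0},
  {"tx": 0, "ty": -0.45, "tz": -0.12, "ax": 0, "ay": 0, "az": 0},
  {"tx": 0, "ty": -0.45, "tz": -0.12, "ax": 0, "ay": 0, "az": 0},
], claw=-1)

```text
time_s: 1.4
position: [0.4706, 0.0329, 0.2451]
tool_rot: [-0.012, 0.707, -0.012, -0.707]
force: [0.3, -0.6, -0.1]
opening: -0.0002
```

```bash
python3 - <<'E'
from h import *
from station import arm
s=arm.observe();c=arm.camera("wrist");np.savez("w1.npz",**c,pos=s["position"],rot=s["tool_rot"]);cv2.imwrite("pics/w1.png",c["image"])
print(s["time_s"],s["position"],s["joints"],s["opening"],s["force"],s["joint_velocities"]);M=rot(s["tool_rot"]).as_matrix();print(M.round(4))
print(to(s,[.5378,.171,.22]))
E
```

```text
1.4 [0.47060583 0.03285147 0.24513559] [-7.91305360e-02 -1.18525270e-01  1.96343929e+00 -1.81956785e-04
  1.29659959e+00  1.52486330e+00] -0.00024229767865488488 [ 0.31744396 -0.59160284 -0.12986361] [ 1.06570312  0.38438554 -0.34507321 -0.0041468  -0.05518753  1.05750823]
[[ 1.000e-04 -3.310e-02 -9.995e-01]
 [-2.000e-04 -9.995e-01  3.310e-02]
 [-1.000e+00  2.000e-04 -1.000e-04]]
[ 0.05022994 -0.28060817 -0.12515386]
```

View pics/w1.png

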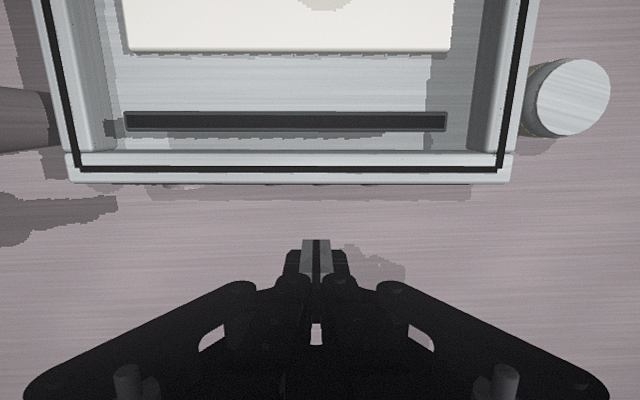

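The wrist view shows the whole bar, from (124,111) to (447,131), with the tin at (573,97) and the fingertips shut at (316,245). I'll cast the bar edges onto z = 0.118.

```bash
cat > wr.py <<'E'
from h import *
def wpts(c,uv,z):
    M=c["mount"];d=np.c_[(uv[:,0]-c["cx"])/c["fx"],-(uv[:,1]-c["cy"])/c["fy"],-np.ones(len(uv))]
    r=rot(c["rot"]);d=r.apply(d@M[:3,:3].T);o=c["pos"]+r.apply(M[:3,3]);return o+d*((z-o[2])/d[:,2])[:,None]
def wdepth(c):
    v,u=np.mgrid[:400,:640];M=c["mount"];r=rot(c["rot"])
    d=np.c_[(u.ravel()-c["cx"])/c["fx"],-(v.ravel()-c["cy"])/c["fy"],-np.ones(u.size)]*c["z_map"].ravel()[:,None]
    return (c["pos"]+r.apply(d@M[:3,:3].T+M[:3,3])).reshape(400,640,3)
E
python3 - <<'E'
from wr import *
c=dict(np.load("w1.npz"));P=wdepth(c)
q=P[95:145,105:465].reshape(-1,3);q=q[(q[:,2]>.112)&(q[:,2]<.124)]
print("depth",len(q),cv2.minAreaRect((q[:,:2]*1000).astype(np.float32)),np.median(q[:,2]))
g=c["image"].max(2).copy();m=np.zeros_like(g);m[100:140,110:460]=g[100:140,110:460]<85
k,l,st,_=cv2.connectedComponentsWithStats(m);i=1+st[1:,4].argmax();print(st[i]);v,u=np.nonzero(l==i)
p=wpts(c,np.c_[u,v].astype(float),.118);print("mask",cv2.minAreaRect((p[:,:2]*1000).astype(np.float32)))
g=P.reshape(-1,3);g=g[(abs(g[:,2]-.1)<.006)];print("rim z",np.median(g[:,2]))
E
```

```text
depth 6566 ((535.1712646484375, 55.49432373046875), (259.6803283691406, 15.639069557189941), 88.16549682617188) 0.11747107758535992
[ 124  111  324   21 5612]
mask ((535.1717529296875, 54.810707092285156), (256.5220947265625, 15.410255432128906), 88.16281127929688)
rim z 0.09975970084035353
```

```bash
sed -i 's/^MID=.*/MID=np.array([.5347,.0556,.118]);E=np.array([.0327,.9995,0])/' h.py; python3 - <<'E'
from h import *
from station import arm
s=arm.observe();a=MID+.12*E;print(s["time_s"],s["position"],a,to(s,[a[0],a[1],.150]))
E
```

```text
1.45 [0.47207469 0.03991259 0.24534699] [0.538624 0.17554  0.118   ] [ 0.19298013 -0.27341431 -0.12514748]
```

>>> carry_out([
  {"tx": 0.08, "ty": -0.26, "tz": -0.125, "ax": 0, "ay": 0, "az": 0},
  {"tx": 0.08, "ty": -0.26, "tz": -0.125, "ax": 0, "ay": 0, "az": 0},
  {"tx": 0.08, "ty": -0.26, "tz": -0.125, "ax": 0, "ay": 0, "az": 0},
  {"tx": 0.08, "ty": -0.26, "tz": -0.125, "ax": 0, "ay": 0, "az": 0},
  {"tx": 0.08, "ty": -0.26, "tz": -0.125, "ax": 0, "ay": 0, "az": 0},
], claw=-1)

```text
time_s: 1.87
position: [0.5377, 0.162, 0.2029]
tool_rot: [0.011, -0.706, 0.01, 0.708]
force: [-0.5, -0.7, 0.6]
opening: -0.0
```

```bash
cat > st.py <<'E'
from h import *
from station import arm
import sys
F=[]
for i in range(6):
    arm.camera("wrist");s=arm.observe();F.append(s["force"])
a=MID+float(sys.argv[1])*E;M=rot(s["tool_rot"])
print(s["time_s"],s["position"],"F",np.mean(F,0).round(2),np.std(F,0).round(2))
d=s["position"]-MID;print("along",d@E,"across",d@[E[1],-E[0],0],"tipz",(s["position"]+M.apply([.014,0,0]))[2])
print("tool x",M.apply([1,0,0]).round(4),"y",M.apply([0,1,0]).round(4),"shift",to(s,[a[0],a[1],float(sys.argv[2])]))
E
python3 st.py .12 .14
```

```text
2.1667 [0.53735218 0.15747942 0.20571516] F [ 0.03  0.19 -0.06] [0.4  0.29 0.44]
along 0.10191520968940246 across -0.0006805998277803901 tipz 0.19171516173091585
tool x [ 4.e-04 -2.e-04 -1.e+00] y [-3.490e-02 -9.994e-01  2.000e-04] shift [ 0.13142313 -0.03621585 -0.00122853]
```

>>> carry_out([
  {"tx": 0.06, "ty": -0.036, "tz": -0.001, "ax": 0, "ay": 0, "az": 0},
  {"tx": 0.11, "ty": -0.036, "tz": -0.001, "ax": 0, "ay": 0, "az": 0},
  {"tx": 0.125, "ty": -0.036, "tz": -0.001, "ax": 0, "ay": 0, "az": 0},
  {"tx": 0.13, "ty": -0.036, "tz": -0.001, "ax": 0, "ay": 0, "az": 0},
  {"tx": 0.13, "ty": -0.036, "tz": -0.001, "ax": 0, "ay": 0, "az": 0},
], claw=-1)

```text
time_s: 2.58
position: [0.5383, 0.1758, 0.1402]
tool_rot: [0.012, -0.707, 0.012, 0.707]
force: [-0.9, 0.5, -0.1]
opening: -0.0002
```

```bash
python3 st.py .12 .127; python3 - <<'E'
from h import *
from station import arm
c=arm.camera("scene");cv2.imwrite("pics/s3.png",cv2.resize(c["image"][90:240,220:460],None,fx=3,fy=3,interpolation=cv2.INTER_CUBIC))
c=arm.camera("wrist");cv2.imwrite("pics/w3.png",c["image"])
E
```

```text
2.8833 [0.53959915 0.17670201 0.14182363] F [ 0.01  0.53 -0.37] [0.39 0.54 0.63]
along 0.12120166381325873 across 0.0009366600093073234 tipz 0.12782368502560754
tool x [ 2.6e-03  5.0e-04 -1.0e+00] y [-3.380e-02 -9.994e-01 -6.000e-04] shift [0.02964089 0.00240567 0.00194821]
```

View pics/s3.png

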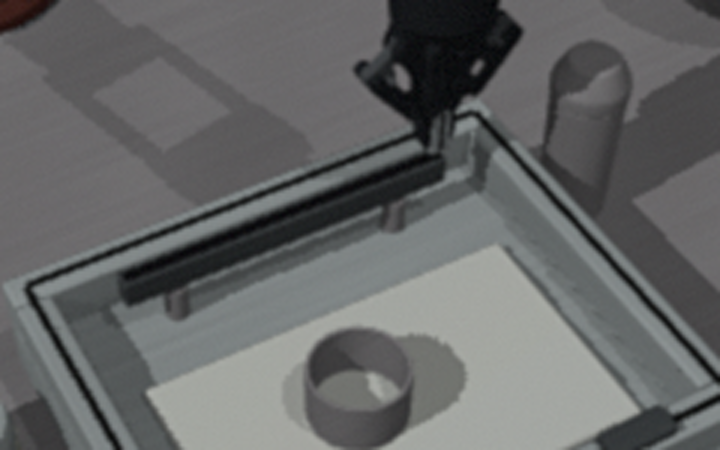

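View pics/w3.png

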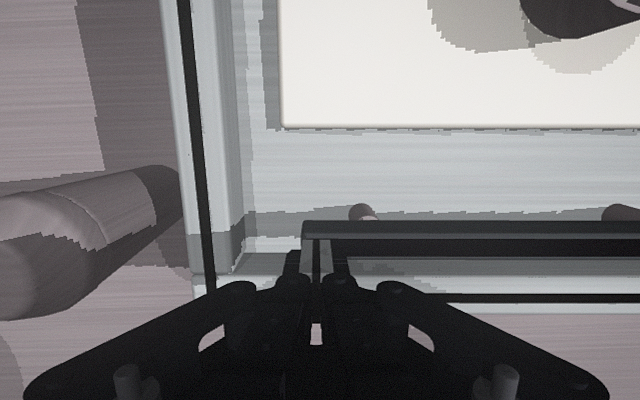

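The scene view shows the shut fingers over the bar's shaker-side end, at (435,145), with the shaker clear at (590,110). In the wrist view the tips at (316,240) sit just inside the bar end at (303,222). Position readings are noisy, so I'll average before pressing.

```bash
cat > st.py <<'E'
from h import *
from station import arm
import sys
F=[];P=[]
for i in range(int(sys.argv[3])):
    arm.camera("wrist");s=arm.observe();F.append(s["force"]);P.append(s["position"])
s=dict(s);s["position"]=p=np.mean(P,0)
a=MID+float(sys.argv[1])*E;M=rot(s["tool_rot"])
print(s["time_s"],p.round(5),"sd",np.std(P,0).round(5),"F",np.mean(F,0).round(2),np.std(F,0).round(2))
d=p-MID;print("along",d@E,"across",d@[E[1],-E[0],0],"tipz",p[2]-.014)
print("tool x",M.apply([1,0,0]).round(4),"y",M.apply([0,1,0]).round(4),"shift",to(s,[a[0],a[1],float(sys.argv[2])]))
E
python3 st.py .12 .127 12
```

```text
3.5833 [0.5386  0.17672 0.14039] sd [1.3e-04 3.0e-05 2.3e-04] F [ 0.07  0.23 -0.05] [0.54 0.33 0.51]
along 0.1211876115400431 across -6.013361522780479e-05 tipz 0.12639228398602076
tool x [-1.e-04 -0.e+00 -1.e+00] y [-0.0335 -0.9994  0.    ] shift [ 0.0267846   0.00235779 -0.00012544]
```

>>> carry_out([
  {"tx": 0.005, "ty": 0, "tz": 0, "ax": 0, "ay": 0, "az": 0},
  {"tx": 0.01, "ty": 0, "tz": 0, "ax": 0, "ay": 0, "az": 0},
  {"tx": 0.015, "ty": 0, "tz": 0, "ax": 0, "ay": 0, "az": 0},
  {"tx": 0.019, "ty": 0, "tz": 0, "ax": 0, "ay": 0, "az": 0},
  {"tx": 0.022, "ty": 0, "tz": 0, "ax": 0, "ay": 0, "az": 0},
], claw=-1)

```text
time_s: 4.0
position: [0.5384, 0.1766, 0.1289]
tool_rot: [0.012, -0.707, 0.012, 0.707]
force: [-0.9, -0.6, 1.8]
opening: -0.0004
```

```bash
python3 st.py -.12 .1275 14
```

```text
4.7 [0.53847 0.17667 0.1293 ] sd [7.0e-05 2.0e-05 1.6e-04] F [-0.75 -0.17  1.15] [0.6  0.45 0.49]
along 0.12113685249687246 across -0.00018707329742730387 tipz 0.11529791252400505
tool x [-0. -0. -1.] y [-0.0335 -0.9994  0.    ] shift [ 0.00359839  0.48227312 -0.00078009]
```

>>> carry_out([
  {"tx": 0.002, "ty": 0, "tz": 0, "ax": 0, "ay": 0, "az": 0},
  {"tx": 0.004, "ty": 0, "tz": 0, "ax": 0, "ay": 0, "az": 0},
  {"tx": 0.005, "ty": 0, "tz": 0, "ax": 0, "ay": 0, "az": 0},
], claw=-1)

```text
time_s: 4.95
position: [0.5387, 0.1767, 0.1269]
tool_rot: [-0.012, 0.707, -0.012, -0.707]
force: [-1.4, 0.2, 2.2]
opening: 0.0002
```

```bash
python3 st.py -.12 .1265 14
```

```text
5.65 [0.53869 0.17673 0.12691] sd [1.e-05 1.e-05 4.e-05] F [-0.87 -0.37  2.32] [0.66 0.49 0.47]
along 0.12119702140841898 across 3.1396575801922095e-05 tipz 0.11291332461825297
tool x [ 3.e-04  1.e-04 -1.e+00] y [-3.350e-02 -9.994e-01 -1.000e-04] shift [ 7.85118884e-04  4.82393918e-01 -3.33153765e-04]
```

>>> carry_out([
  {"tx": 0, "ty": 0.005, "tz": 0, "ax": 0, "ay": 0, "az": 0},
  {"tx": 0, "ty": 0.014, "tz": 0, "ax": 0, "ay": 0, "az": 0},
  {"tx": 0, "ty": 0.026, "tz": 0, "ax": 0, "ay": 0, "az": 0},
  {"tx": 0, "ty": 0.04, "tz": 0, "ax": 0, "ay": 0, "az": 0},
  {"tx": 0, "ty": 0.055, "tz": 0, "ax": 0, "ay": 0, "az": 0},
], claw=-1)

```text
time_s: 6.07
position: [0.5378, 0.1486, 0.127]
tool_rot: [-0.012, 0.707, -0.012, -0.707]
force: [0.5, 1.9, 2.6]
opening: -0.0002
```

```bash
cat > ob.py <<'E'
from h import *
from station import arm
s=arm.observe();d=s["position"]-MID
print(s["time_s"],"along",d@E,"across",d@[E[1],-E[0],0],"tipz",d[2]+.104,"F",s["force"],"y",rot(s["tool_rot"]).apply([0,1,0]).round(4))
E
python3 ob.py
```

```text
6.0667 along 0.09309798813087002 across 4.577618233280923e-05 tipz 0.11296460073703919 F [0.52998433 1.9352046  2.58426186] y [-3.350e-02 -9.994e-01 -3.000e-04]
```

Steady: about 5 mm dip and 2.6 N. I'll carry on at the same speed.

>>> carry_out([
  {"tx": 0, "ty": 0.016, "tz": 0, "ax": 0, "ay": 0, "az": 0},
  {"tx": 0, "ty": 0.032, "tz": 0, "ax": 0, "ay": 0, "az": 0},
  {"tx": 0, "ty": 0.048, "tz": 0, "ax": 0, "ay": 0, "az": 0},
  {"tx": 0, "ty": 0.064, "tz": 0, "ax": 0, "ay": 0, "az": 0},
  {"tx": 0, "ty": 0.08, "tz": 0, "ax": 0, "ay": 0, "az": 0},
], claw=-1)

```text
time_s: 6.48
position: [0.5362, 0.1083, 0.1268]
tool_rot: [0.012, -0.707, 0.012, 0.707]
force: [0.9, 1.8, 2.8]
opening: 0.0
```

>>> carry_out([
  {"tx": 0, "ty": 0.016, "tz": 0, "ax": 0, "ay": 0, "az": 0},
  {"tx": 0, "ty": 0.032, "tz": 0, "ax": 0, "ay": 0, "az": 0},
  {"tx": 0, "ty": 0.048, "tz": 0, "ax": 0, "ay": 0, "az": 0},
  {"tx": 0, "ty": 0.064, "tz": 0, "ax": 0, "ay": 0, "az": 0},
  {"tx": 0, "ty": 0.08, "tz": 0, "ax": 0, "ay": 0, "az": 0},
], claw=-1)

```text
time_s: 6.9
position: [0.5349, 0.0685, 0.1268]
tool_rot: [0.012, -0.707, 0.012, 0.707]
force: [0.1, 2.2, 2.3]
opening: -0.0003
```

```bash
python3 ob.py
```

```text
6.9 along 0.012889311919917365 across -0.00023351598073808344 tipz 0.11277907657433552 F [0.11246293 2.17047306 2.30149008] y [-0.0334 -0.9994 -0.    ]
```

>>> carry_out([
  {"tx": 0, "ty": 0.016, "tz": 0, "ax": 0, "ay": 0, "az": 0},
  {"tx": 0, "ty": 0.032, "tz": 0, "ax": 0, "ay": 0, "az": 0},
  {"tx": 0, "ty": 0.048, "tz": 0, "ax": 0, "ay": 0, "az": 0},
  {"tx": 0, "ty": 0.064, "tz": 0, "ax": 0, "ay": 0, "az": 0},
  {"tx": 0, "ty": 0.08, "tz": 0, "ax": 0, "ay": 0, "az": 0},
], claw=-1)

```text
time_s: 7.32
position: [0.5335, 0.0285, 0.1268]
tool_rot: [0.012, -0.707, 0.012, 0.707]
force: [-0.3, 1.6, 2.9]
opening: -0.0001
```

>>> carry_out([
  {"tx": 0, "ty": 0.016, "tz": 0, "ax": 0, "ay": 0, "az": 0},
  {"tx": 0, "ty": 0.032, "tz": 0, "ax": 0, "ay": 0, "az": 0},
  {"tx": 0, "ty": 0.048, "tz": 0, "ax": 0, "ay": 0, "az": 0},
  {"tx": 0, "ty": 0.064, "tz": 0, "ax": 0, "ay": 0, "az": 0},
  {"tx": 0, "ty": 0.08, "tz": 0, "ax": 0, "ay": 0, "az": 0},
], claw=-1)

```text
time_s: 7.73
position: [0.5322, -0.0115, 0.1267]
tool_rot: [0.012, -0.707, 0.012, 0.707]
force: [-0.2, 2.1, 1.6]
opening: -0.0001
```

```bash
python3 ob.py
```

```text
7.7333 along -0.06715505451125021 across -0.0003414689322322544 tipz 0.11274500692356802 F [-0.23188638  2.0851987   1.57041252] y [-0.0335 -0.9994 -0.    ]
```

>>> carry_out([
  {"tx": 0, "ty": 0.016, "tz": 0, "ax": 0, "ay": 0, "az": 0},
  {"tx": 0, "ty": 0.032, "tz": 0, "ax": 0, "ay": 0, "az": 0},
  {"tx": 0, "ty": 0.048, "tz": 0, "ax": 0, "ay": 0, "az": 0},
  {"tx": 0, "ty": 0.064, "tz": 0, "ax": 0, "ay": 0, "az": 0},
  {"tx": 0, "ty": 0.078, "tz": 0, "ax": 0, "ay": 0, "az": 0},
], claw=-1)

```text
time_s: 8.15
position: [0.5309, -0.0506, 0.1268]
tool_rot: [0.012, -0.707, 0.012, 0.707]
force: [0.6, 1.5, 2.5]
opening: 0.0
```

>>> carry_out([
  {"tx": 0, "ty": 0.012, "tz": 0, "ax": 0, "ay": 0, "az": 0},
  {"tx": 0, "ty": 0.021, "tz": 0, "ax": 0, "ay": 0, "az": 0},
  {"tx": 0, "ty": 0.027, "tz": 0, "ax": 0, "ay": 0, "az": 0},
  {"tx": 0, "ty": 0.03, "tz": 0, "ax": 0, "ay": 0, "az": 0},
  {"tx": 0, "ty": 0.03, "tz": 0, "ax": 0, "ay": 0, "az": 0},
], claw=-1)

```text
time_s: 8.57
position: [0.5305, -0.0652, 0.1268]
tool_rot: [0.012, -0.707, 0.012, 0.707]
force: [-0.7, -0.4, 2.5]
opening: 0.0001
```

```bash
python3 st.py -.122 .16 4; python3 - <<'E'
from h import *
from station import arm
c=arm.camera("wrist");cv2.imwrite("pics/w4.png",c["image"])
E
```

```text
8.7667 [ 0.53045 -0.06513  0.12683] sd [1.e-05 2.e-05 1.e-05] F [-0.07 -0.69  2.2 ] [0.16 0.6  0.3 ]
along -0.12081308734687563 across -0.00029531366774924306 tipz 0.11283192728389234
tool x [-1.0e-04 -1.4e-03 -1.0e+00] y [-0.0328 -0.9995  0.0014] shift [-0.06633277  0.00248357 -0.00058697]
```

View pics/w4.png

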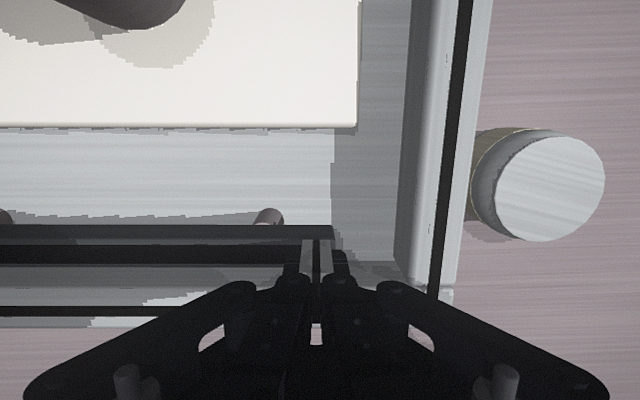

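The tips (316,245) are now at the far end of the bar, which ends at about column 333, with the tin clear at (550,188). I'll lift slowly so the bar comes up with the fingers, then go clear.

>>> carry_out([
  {"tx": -0.004, "ty": 0, "tz": 0, "ax": 0, "ay": 0, "az": 0},
  {"tx": -0.009, "ty": 0, "tz": 0, "ax": 0, "ay": 0, "az": 0},
  {"tx": -0.016, "ty": 0, "tz": 0, "ax": 0, "ay": 0, "az": 0},
  {"tx": -0.03, "ty": 0, "tz": 0, "ax": 0, "ay": 0, "az": 0},
  {"tx": -0.06, "ty": 0, "tz": 0, "ax": 0, "ay": 0, "az": 0},
], claw=-1)

```text
time_s: 9.23
position: [0.5286, -0.064, 0.1552]
tool_rot: [0.012, -0.705, 0.011, 0.709]
force: [-0.6, 0.4, 0.1]
opening: 0.0002
```

>>> carry_out([
  {"tx": -0.05, "ty": 0, "tz": 0, "ax": 0, "ay": 0, "az": 0},
  {"tx": -0.11, "ty": 0, "tz": 0.02, "ax": 0, "ay": 0, "az": 0},
  {"tx": -0.17, "ty": 0, "tz": 0.06, "ax": 0, "ay": 0, "az": 0},
  {"tx": -0.2, "ty": 0, "tz": 0.1, "ax": 0, "ay": 0, "az": 0},
  {"tx": -0.2, "ty": 0, "tz": 0.12, "ax": 0, "ay": 0, "az": 0},
], claw=-1)

```text
time_s: 9.65
position: [0.4716, -0.063, 0.2618]
tool_rot: [-0.011, 0.71, -0.012, -0.704]
force: [0.1, 0.1, 0.3]
opening: 0.0006
```

```bash
python3 - <<'E'
from wr import *
from station import arm
for i in range(8): arm.camera("wrist")
s=arm.observe();c=arm.camera("wrist");c.update(pos=s["position"],rot=s["tool_rot"]);cv2.imwrite("pics/w5.png",c["image"])
print(s["time_s"],s["position"],s["force"],np.abs(s["joint_velocities"]).max())
t=arm.camera("top");cv2.imwrite("pics/t5.png",t["image"])
P=wdepth(c);d=(P-MID);al=d@E;ac=d@np.array([E[1],-E[0],0]);m=(abs(al)<.125)&(abs(ac)<.006)&(P[...,2]<.14);print("wrist bar z",np.median(P[m][:,2]),m.sum())
P=depth(t);d=(P-MID);al=d@E;ac=d@np.array([E[1],-E[0],0]);m=(abs(al)<.125)&(abs(ac)<.006)&(P[...,2]<.14);print("top bar z",np.median(P[m][:,2]),m.sum())
o=dict(np.load("top0.npz"));P0=depth(o)
for nm,(a,b,e,f),lo in (("shaker",(150,205,200,245),.1),("tin",(398,210,440,250),.05),("cutter",(290,145,335,190),.1)):
  for Q in (P0,P):
    q=Q[b:f,a:e].reshape(-1,3);q=q[(q[:,2]>lo)&(q[:,2]<.17)];print(nm,np.mean(q,0).round(4),len(q))
E
```

```text
10.05 [ 0.47035177 -0.06249272  0.25527714] [ 0.22048989 -0.70215251  0.42143798] 0.005823390425964057
wrist bar z 0.11768574305183833 4378
top bar z 0.11767380155480167 687
shaker [0.5437 0.3076 0.1449] 814
shaker [0.5437 0.3075 0.1449] 815
tin [ 0.546  -0.2096  0.0632] 871
tin [ 0.5462 -0.2094  0.0631] 875
cutter [0.6815 0.0269 0.1132] 222
cutter [0.6804 0.0267 0.1131] 221
```

View pics/t5.png

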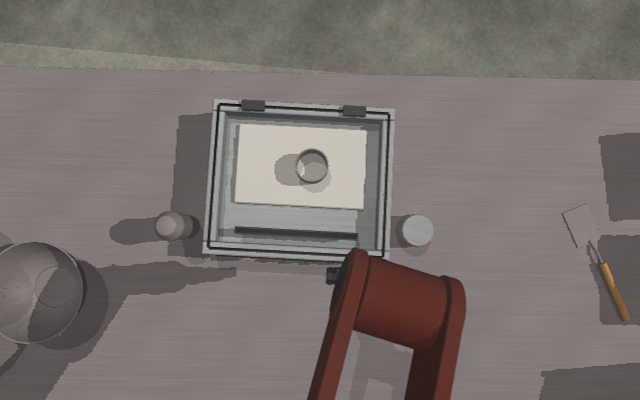

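The top view shows the bar back up from (235,231) to (357,237). The shaker, tin and cutter haven't moved, and the arm is clear, so I'm handing in.

```bash
python3 -c "
from station import arm
print(arm.job_done())"
```

```text
the job is handed in; nothing more can be done
None
```

I did the seal bar check as asked and handed the job in after about 10 s of the 40 s allowed; no verdict was reported. The bar moved freely on its springs.

- **Stroke:** With closed fingertips I pressed the bar about 5 mm (2.3 N) at the shaker end, centred about 9 mm in from the tip. I then ran along the top in one stroke to about 9 mm from the other end.
- **Dip along the way:** The fingertips stayed at about 0.113 m in every reading, a dip of about 5 mm against the 12 mm stop. The upward force read 1.6–2.9 N, with noise of about 0.5 N.
- **After lifting clear:** The bar's top read 0.1177 m in both the wrist and top cameras, the same as before the press. The shaker, tin and cutter were where they started, to within about 1 mm. The arm was at rest and touching nothing.
- **Disagreements:** My rough mask-based estimate of the bar from the scene camera was about 5–9 mm off the other two, so I used the top and wrist views, which agreed to about 1 mm. One move call was refused for missing keys, and nothing moved.

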